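# Fit the repaired LED lamp into the bayonet holder of the test board

### The job

Take the repaired lamp (the closed one with the milky white dome) out of the rack and fit it into the bayonet lampholder of the test board: find the slots with its two lugs, push it in against the spring contacts, twist it clockwise until the lugs latch, and let go of it so that it stays locked in, standing upright. Feel your way in without forcing it, since the lampholder cracks easily, and leave the two open lamps, the flux bottle, the solder reel and the screwdriver where they are.

Things in the scene. Friction and masses are not known exactly. Their poses are not given: they have to be found in the camera images.
- lamp_center (a point): Middle of the repaired lamp, on its axis, z up to its dome: closed LED lamp 108 mm tall, 75 g, standing cap down in one of the rack's three holes. From its underside: cap 22 mm wide to 26 mm (its foot tapers to 17 mm), widening to a smooth round body 38 mm wide from 40 to 100 mm (grasp there, from any side), rounded top. Milky dome above 64 mm, white housing, blue ring. This point is 54 mm above the underside.
- lamp_lugs (a point): Point on the lamp's axis level with its two lugs, 7 mm above its underside (47 mm below lamp_center), with the lamp's axes. The lugs are round pins 3 mm thick that stand out of the 22 mm cap along +x and -x to 14.5 mm from the axis, hidden in the hole at the start; a thin blue rib over the dome runs in line with them. Half a turn gives the same fit.
- rack: Fixed plywood rack 74 x 260 x 34 mm, long side along its y; origin at the centre of its underside. Three round blind holes, 32 mm wide and 20 mm deep, at y = -85, 0 and +85 mm; a lamp stands loosely on the floor of each.
- board: Lamp test board, fixed: wooden base 170 x 110 x 25 mm, long side along its x, origin at the centre of its underside. On it: the lampholder (round white base, upright brass bayonet sleeve) and, at the +x end, a white outlet plate with a red rocker, not used. More than 45 N of contact force on the lampholder cracks it; so can twisting with over 0.2 N m against a slot's side or end.
- holder_mouth (a point): Centre of the sleeve's mouth, level with its rim, 73 mm above the table; axes of the board, z up. Bore 24 mm, outside 31 mm, fixed. Two entry slots 4.5 mm wide run down from the rim, roughly along +x and -x, but up to 0.45 rad round to either side: not measured, find them by feel or look from above. With the lugs off the slots they stand on the rim, the cap 5.5 mm in the bore.
- slot_turn (a point): On the holder's axis, 11.5 mm below the rim: where the middles of the lugs must be pushed to (1.5 mm more or less) so that they can be turned under the lip. Below the lip (lower edge 8.5 mm under the rim; slot floor 14.5 mm under it) each slot turns clockwise seen from above and ends 0.65 rad round in a pocket that rises again.
- slot_latch (a point): On the holder's axis, 6.5 mm below the rim: where the middles of the lugs come to rest when latched, pushed up by the spring against the pocket's roof (5 mm below the rim) at the end of the turn; the lamp's centre is then 40.5 mm above the rim. A lamp that is not latched rests at least 3.5 mm higher or lower.
- contact_plate (a point): Centre of the top of the sprung contact plate in the sleeve, at its rest height 9.5 mm below the rim. The lamp's underside meets it when the lug middles are 2.5 mm below the rim; it then pushes up with about 2 N, and 0.9 N more per mm, so 8.5 to 11 N while the lugs turn under the lip and 5.5 N when latched.
- open_lamp_a_center (a point): Centre of an open lamp under repair, grey housing, no dome, a metal plate with yellow chips on top: 66 mm tall, 38 mm wide, standing in the rack. This point is 32 mm above its underside. Leave alone.
- open_lamp_b_center (a point): Centre of a second open lamp, the same as the first. Leave alone.
- flux_bottle: Small clear flux bottle with a red cap, 38 mm wide and 75 mm tall, loose; origin at the centre of its underside. Leave alone.
- solder_reel: Solder reel lying flat, 60 mm wide and 38 mm high, blue flanges, loose; origin at the centre of its underside. Leave alone.
- screwdriver: Screwdriver 170 mm long lying on the table, loose, its handle to its -x. Leave alone.
Not all that is in view belongs to the job. Leave any purple look-alike of the part that bears lamp_center alone.

How it is judged (in metres and radians):
On the way:
1. the lugs are down in the slots of the lampholder, pushed below the lip (z of lamp_center in the frame of holder_mouth below 0.0378 m and horizontal distance between lamp_center and holder_mouth below 0.008 m), for 0.05 s.
At the end, for the whole second after the job is handed in: The repaired lamp stands latched in the lampholder by itself, at rest: its centre 38.5 to 42.5 mm above the rim (lugs up in the pockets, held down against the spring), within 8 mm of the holder's axis and within 0.12 rad of upright (z of lamp_center in the frame of holder_mouth between 0.0385 and 0.0425 m and horizontal distance between lamp_center and holder_mouth below 0.008 m and angle between lamp_center's own z axis and vertical below 0.12 rad and linear speed of lamp below 0.02 m/s); the robot touches nothing.
It fails at once if the lamp is pressed against the lampholder with more than 45 N (contact force between lamp and board above 45 N).
It fails at once if an open lamp is moved by more than 20 mm (distance of any of open_lamp_a_center, open_lamp_b_center from where it was at the start of the episode above 0.02 m).
It fails at once if the flux bottle, the solder reel or the screwdriver is moved by more than 20 mm (distance of any of flux_bottle, solder_reel, screwdriver from where it was at the start of the episode above 0.02 m).
It also fails if it takes over 72 s, if anything falls off the work surface, if the arm or the gripper's body presses on something with over 40 N, if the wrist force passes 120 N, or if a joint passes its speed limit or range.

### The arm

A 6-joint arm with a two-finger parallel gripper is mounted at the origin on the work surface. World frame = base frame: x ahead of the robot, y to its left, z up, the work surface at z = 0. Lengths are in mm, angles in rad, forces in N, time in s.
With the tool pointing down it reaches from about 275 to 750 mm from the base axis. Payload 10.2 kg.
Tool frame: the origin (TCP) lies between the finger pads; the fingertips stand 17 mm ahead of it and the grasp point (between the pads) lies 2 mm behind it (tips_ahead is the distance from the TCP to the fingertips, in mm); z points along the fingers, y is the line along which they close (so a half turn about z gives the same grasp; the last joint's range is limited). The gripper opens to 85 mm and grips with 20 to 120 N. Pads are 22 mm wide; open, the fingers measure 114 mm over their backs; the gripper's body (76 mm by 85 mm) begins 54 mm behind the grasp point. The pads swing forward as they close: fully open they stand 13 mm farther back than shut.
Start: joints at [1.049, 0.313, 1.498, -0, 1.331, -0.223], TCP at [154.559, 501.74, 248.294] pointing down, gripper open.
Joint ranges: [-2.94, 2.94], [-0.97, 2.17], [0.19, 2.56], [-1.23, 4.37], [0.02, 3.11], [-2.88, 2.88]. Speed limits (rad/s): [2.39, 2.39, 3.01, 3.14, 3.14, 3.14].

### API

Orientations are given as a unit quaternion [w, x, y, z].
In Python, from rig import sense, capture, finish_job, boxes_of, tips_ahead gives the robot as it stands.
- The arm moves only by the tool drive_tool, never from a script. Its argument "commands" is text: rows parted by semicolons, each of 7 numbers parted by spaces: the shift along the world's x, y, z in units of 0.1 m (1.0 is 0.1 m), then the turn, a rotation vector about the world's x, y, z in units of pi/4 rad (1.0 is pi/4 rad), then the opening in per cent of the stroke, from 0 (shut) to 100 (fully open). A call has 1 to 20 rows; each row shifts and turns the commanded pose from where the row before left it; what a row does not reach is not made up. A row lasts 1/12 s, in which the tool goes at most 41.7 mm and 7.16 degrees, less where a joint would pass 70% of its speed; a pose out of reach is approached as far as the arm can. A call with a number of a shift or a turn outside -1 to 1 is refused whole. A call with a gripper value outside its range is refused whole. The fingers move at their own pace and stop on an object; "force" is the grip in N (left out, the last holds). Time passes only in rows, so rows that do not move let the fingers close. It gives the time, the measured TCP pose, the force, the opening and the grip force at its end, in the units of the state.
- sense(): the state, without advancing time (a new reading comes with each control period).
- capture(name): name is "scene" or "top" or "wrist"; returns a dict with "pixels" (480x640x3 uint8, blue, green, red), "fov_y" (degrees; the focal length in pixels is half the picture's height over the tangent of half this angle, whatever the lens; pixels are square), "cx", "cy" (the principal point, pixels), "position" and "attitude" of the camera in the world; the wrist camera has in their place "tool_from_camera" (4x4, takes a point from camera to tool coordinates, whose origin is the TCP and whose axes are the flange's). Camera axes: x right, y down, z forward; pixel columns grow to the right and rows downward; lengths in mm; the calibration is good to about 2 mm. A picture is of the moment at which its call begins: read the wrist's pose just before it. There is no depth.
- finish_job(): hands the job in; it is judged then, once.
Trained networks look in a picture, given as the dict that the camera call returned (one of the last four; its "shot" number tells which), for a name from the list of things; names that differ only in an ending like _2 or _b are one class to them, and where a whole thing is asked for, a point or a joint stands for the part that bears it (a point fixed in the world has none). Each returns a list of dicts, best first, with "confidence" (0 to 1); they miss things now and then, are a little off and sometimes report something else, mostly with a low value. They report only what shows in the picture. A call takes as long as a camera call. They do not tell look-alikes from the thing itself.
- boxes_of(picture, name): "position" ([column, row] in pixels, amid what is visible of it).
The state is a dict: "time_s": time; "joints": joint angles; "dq": joint speeds; "tau": joint torques, N m; "eef_pos": TCP position; "ee_rot": TCP orientation; "force": force on the tool from outside, world axes, zero at the start; "wrist_torque": the same for the moment, N m; "grip_width": opening from 0.0 (shut) to 1.0 (fully open); "grip_force": force on a finger pad.
Only numpy, scipy, OpenCV 4.12 (cv2) and the standard library are available. Lean on these libraries where they do the work, as an engineer would, in place of code of your own. Each camera call takes 0.05 s, during which the arm holds its last target. There are 200 camera calls.

## Working session

There is one attempt and no reset: what is moved stays moved. The work goes in short steps, Python scripts to look and compute and a tool call to move; the robot and the scene stay as the last step left them, time stands still between calls to the robot, and variables do not carry over. Pictures are saved under pics/ and viewed, at most 10 in all, crops included, and the job is handed in when it is done.

Besides the shell and the picture viewer there is one more tool, called by a JSON object that holds its "name" and its "arguments", one argument or row to a line. drive_tool: Moves the arm, as the interface text tells. Shifts and turns lie within -1 to 1; 1 stands for 0.1 m of shift or pi/4 rad of turn. Its arguments: {"type":"object","properties":{"commands":{"type":"string"},"force":{"type":"number"}},"required":["commands"]}

```bash
mkdir -p pics; ls; cat > h.py <<'E'
import numpy as np,cv2
from scipy.spatial.transform import Rotation as R
from rig import *
def rot(q): return R.from_quat(np.array(q)[[1,2,3,0]]).as_matrix()
def campose(p,s=None):
    if 'position' in p:
        a=np.array(p['attitude']); A=rot(a) if a.size==4 else a.reshape(3,3)
        return np.array(p['position']),A
    T=np.array(p['tool_from_camera']);Q=rot(s['ee_rot'])
    return np.array(s['eef_pos'])+Q@T[:3,3],Q@T[:3,:3]
def f(p): return 240/np.tan(np.radians(p['fov_y'])/2)
def ray(p,uv,s=None):
    c,A=campose(p,s); d=A@np.array([(uv[0]-p['cx'])/f(p),(uv[1]-p['cy'])/f(p),1]); return c,d
def atz(p,uv,z,s=None):
    c,d=ray(p,uv,s); return c+d*(z-c[2])/d[2]
def proj(p,X,s=None):
    c,A=campose(p,s); v=A.T@(np.array(X)-c); return np.array([p['cx']+f(p)*v[0]/v[2],p['cy']+f(p)*v[1]/v[2]])
E
python3 - <<'E'
from h import *
s=sense();print({k:np.round(v,3).tolist() for k,v in s.items()})
ims=[]
Z=dict(lamp_center=68,open_lamp_a_center=46,rack=34,board=25,holder_mouth=73,flux_bottle=40,solder_reel=38,screwdriver=10)
for n in("scene","top"):
    p=capture(n);ims.append(p['pixels']);print(n,p['fov_y'],p['cx'],p['cy'],[np.round(x,3).tolist() for x in campose(p)])
    for o in Z:
        for b in boxes_of(p,o)[:4]: print(o,np.round(b['position']),round(b['confidence'],2),np.round(atz(p,b['position'],Z[o])))
    cv2.imwrite(f'pics/{n}.png',p['pixels'])
E
```

```text
pics
{'time_s': 0.0, 'joints': [1.049, 0.313, 1.498, -0.0, 1.331, -0.223], 'dq': [0.002, 0.001, 0.001, -0.001, -0.003, -0.001], 'tau': [0.001, -41.226, -25.975, -0.0, 0.004, 0.0], 'eef_pos': [154.451, 501.52, 247.75], 'ee_rot': [-0.0, 0.149, 0.989, -0.001], 'force': [0.055, -0.277, 0.031], 'wrist_torque': [-0.023, -0.023, -0.001], 'grip_force': 0.0, 'grip_width': 0.998}
scene 56.275082578050736 309.98844907137226 236.11504805065331 [[910.765, 473.044, 699.317], [[-0.862, 0.363, -0.352], [0.506, 0.637, -0.581], [0.013, -0.68, -0.733]]]
lamp_center [297. 199.] 0.82 [ 577. -130.   68.]
open_lamp_a_center [319. 151.] 0.83 [ 436. -275.   46.]
rack [347. 183.] 0.5 [ 434. -155.   34.]
board [391. 320.] 0.7 [564. 181.  25.]
board [328. 196.] 0.24 [ 490. -147.   25.]
holder_mouth [391. 321.] 0.69 [590. 203.  73.]
holder_mouth [327. 194.] 0.61 [ 518. -108.   73.]
flux_bottle [242. 228.] 0.78 [ 703. -138.   40.]
solder_reel [313. 379.] 0.92 [743. 212.  38.]
screwdriver [251. 298.] 0.67 [754.   6.  10.]
screwdriver [391. 326.] 0.56 [564. 185.  10.]
top 53.017546047041954 313.63196284737563 237.70636616076294 [[403.088, -18.386, 947.858], [[-0.015, -0.982, 0.188], [-1.0, 0.011, -0.022], [0.019, -0.188, -0.982]]]
lamp_center [358. 290.] 0.87 [ 473. -118.   68.]
lamp_center [367. 236.] 0.75 [ 574. -138.   68.]
open_lamp_a_center [446. 306.] 0.75 [ 442. -284.   46.]
rack [393. 300.] 0.98 [ 457. -187.   34.]
board [201. 250.] 0.98 [558. 180.  25.]
holder_mouth [207. 251.] 0.86 [549. 158.  73.]
flux_bottle [370. 177.] 0.96 [ 699. -152.   40.]
solder_reel [192. 169.] 0.6 [717. 200.  38.]
solder_reel [447. 304.] 0.31 [ 447. -289.   38.]
screwdriver [289. 155.] 0.69 [755.   9.  10.]
```

View pics/scene.png

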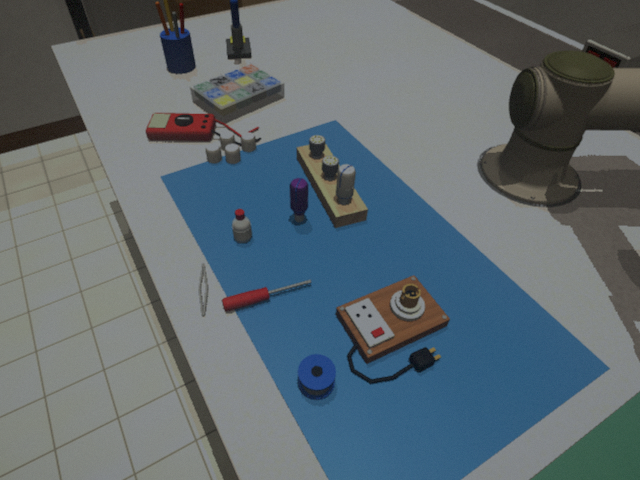

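View pics/top.png

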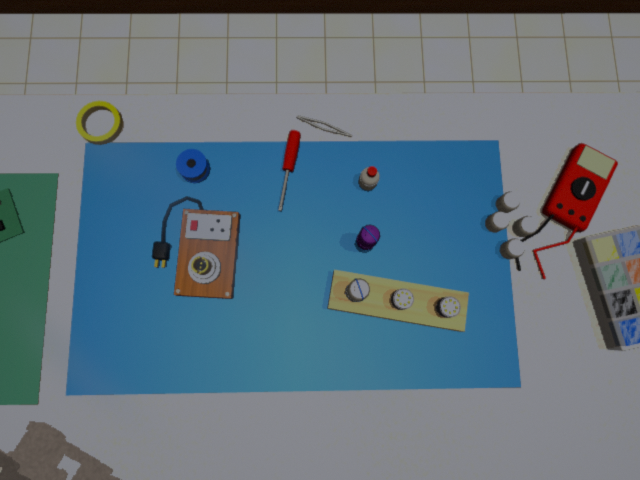

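The repaired lamp is in the rack, at top (358,290) and scene (345,184). The purple look-alike stands free at top (368,237) and scene (299,195). I'll confirm the white one in a crop, then refine the positions.

```bash
python3 - <<'E'
from h import *
p=capture("top");s=sense()
for n,uv,z in[("lamp dome",(358,289),118),("b",(402,298),80),("a",(449,306),80),("mouth",(203,265),73),("hbase",(204,267),30)]: print(n,np.round(atz(p,uv,z)))
c=[(330,271),(468,290),(466,331),(328,310)]
print([np.round(atz(p,u,34)).tolist() for u in c])
print([np.round(atz(p,u,25)).tolist() for u in[(184,209),(240,211),(233,299),(175,297)]])
a=cv2.resize(p['pixels'][210:330,320:480],None,fx=5,fy=5,interpolation=3)
b=cv2.resize(p['pixels'][200:305,165:250],None,fx=5,fy=5,interpolation=3)
cv2.imwrite('pics/c1.png',cv2.resize(a,(800,600)))
w=capture("wrist");print(w['fov_y'],w['cx'],w['cy'],np.round(w['tool_from_camera'],3))
print(rot(s['ee_rot']).round(3))
E
```

```text
lamp dome [ 471. -112.  118.]
b [ 457. -195.   80.]
a [ 442. -279.   80.]
mouth [522. 165.  73.]
hbase [524. 172.  30.]
[[513.0, -69.0, 34.0], [473.0, -331.0, 34.0], [397.0, -322.0, 34.0], [439.0, -63.0, 34.0]]
[[640.0, 215.0, 25.0], [635.0, 106.0, 25.0], [463.0, 116.0, 25.0], [468.0, 226.0, 25.0]]
66.72183614918413 323.59786221590815 241.6450654051982 [[ 0.00000e+00 -9.66000e-01 -2.60000e-01  6.69760e+01]
 [ 1.00000e+00  1.00000e-03 -1.00000e-03 -3.64000e-01]
 [ 1.00000e-03 -2.60000e-01  9.66000e-01 -1.26041e+02]
 [ 0.00000e+00  0.00000e+00  0.00000e+00  1.00000e+00]]
[[-0.956  0.294  0.   ]
 [ 0.294  0.956  0.   ]
 [-0.     0.    -1.   ]]
```

View pics/c1.png

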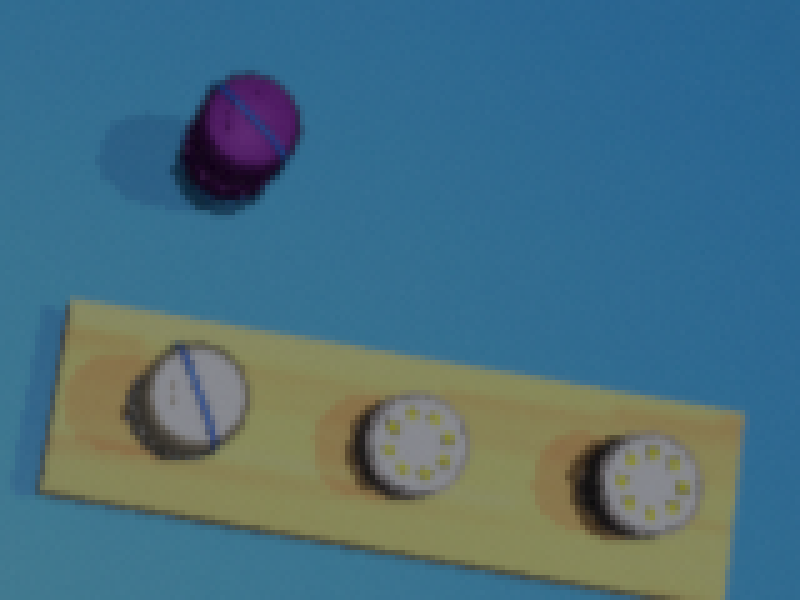

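{"name": "drive_tool", "arguments": {
  "commands": "0.2 -0.3 0 0 0 0 100;0.25 -0.3 0 0 0 0 100;0.3 -0.27 0 0 0 0 100;0.3 -0.27 0 0 0 0 100;0.3 -0.27 0 0 0 0 100;0.3 -0.27 0 0 0 0 100;0.3 -0.27 0 0 0 0 100;0.3 -0.27 0 0 0 0 100;0.3 -0.27 0 0 0 0 100;0.3 -0.27 0 0 0 0 100;0.3 -0.27 0 0 0 0 100;0.3 -0.27 0 0 0 0 100;0 0 0 0 0 0 100;0 0 0 0 0 0 100"
}}

```text
time_s: 2.17
eef_pos: [500.4, 170.5, 247.8]
ee_rot: [-0.0, 0.15, 0.989, -0.0]
force: [-0.8, 0.6, -0.0]
grip_width: 1.001
grip_force: 0.0
```

The crop confirms it: a milky white dome with a blue rib in the rack at crop (198,397), while the purple look-alike stands outside the rack at (245,120). Next I look at the holder from above.

```bash
python3 - <<'E'
from h import *
s=sense();w=capture("wrist")
for b in boxes_of(w,"holder_mouth"): print(b, atz(w,b['position'],73,s).round(1))
u=proj(w,[522,165,73],s);print(u)
x,y=u.astype(int)
x0,y0=max(0,x-90),max(0,y-70)
c=w['pixels'][y0:y0+140,x0:x0+180];print(x0,y0,c.shape)
c=cv2.convertScaleAbs(c,alpha=1.8)
cv2.imwrite('pics/h1.png',cv2.resize(c,None,fx=4,fy=4,interpolation=3));cv2.imwrite('w1.png',w['pixels'])
E
```

```text
{'position': [342.8, 254.4], 'confidence': 0.97} [529.3 178.   73. ]
[325.89941536 250.98221397]
235 180 (140, 180, 3)
```

View pics/h1.png

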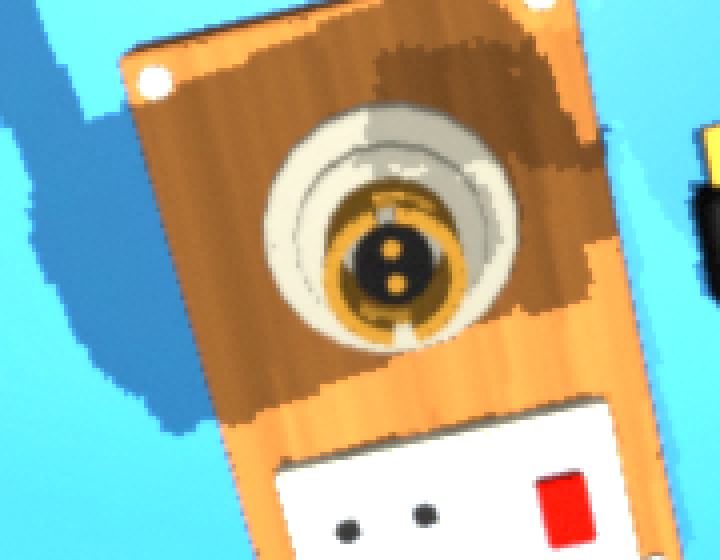

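The slots show in the crop at (387,213) and (405,335), with the rim centre near (396,275). I'll compute these, then go to the lamp.

```bash
python3 - <<'E'
from h import *
s=sense();w=capture("wrist")
P=lambda x,y,z=73:atz(w,(235+x/4,180+y/4),z,s)
a,b,c=P(387,213),P(405,335),P(396,275)
print(a.round(1),b.round(1),((a+b)/2).round(1),c.round(1))
L,Rr,T,B=P(325,275),P(467,275),P(396,204),P(396,347)
print(L.round(1),Rr.round(1),T.round(1),B.round(1),np.linalg.norm(L-Rr),np.linalg.norm(T-B))
d=b-a;print('slot ang',np.arctan2(d[1],d[0]))
print('plate',P(391,250,63.5).round(1),P(397,283,63.5).round(1))
# board edge angle at z=25
e1,e2=P(122,55,25),P(258,558,25);d=e2-e1;print('board ang',np.arctan2(d[1],d[0]))
E
```

```text
[507.3 176.2  73. ] [534.6 172.   73. ] [520.9 174.1  73. ] [521.  174.1  73. ]
[516.5 159.5  73. ] [525.5 188.7  73. ] [505.9 178.6  73. ] [536.6 169.4  73. ] 30.544562279786064 32.03329752127335
slot ang -0.15013554546803035
plate [517.9 174.1  63.5] [525.5 173.2  63.5]
board ang -0.07309502264198595
```

{"name": "drive_tool", "arguments": {
  "commands": "-0.05 -0.4 0 0 0 0 100;-0.05 -0.4 0 0 0 0 100;-0.05 -0.4 0 0 0 0 100;-0.05 -0.4 0 0 0 0 100;-0.05 -0.4 0 0 0 0 100;-0.05 -0.4 0 0 0 0 100;-0.05 -0.4 0 0 0 0 100;0 0 0 0 0 0 100;0 0 0 0 0 0 100"
}}

```text
time_s: 3.07
eef_pos: [464.2, -108.6, 248.5]
ee_rot: [0.0, 0.15, 0.989, 0.0]
force: [0.4, 0.9, 0.4]
grip_width: 0.999
grip_force: 0.0
```

```bash
python3 - <<'E'
from h import *
s=sense();w=capture("wrist")
for b in boxes_of(w,"lamp_center"): print(b, atz(w,b['position'],118,s).round(1))
u=proj(w,[471,-112,118],s);print(u)
x0,y0=int(u[0])-90,max(0,int(u[1])-70)
print(x0,y0)
c=cv2.convertScaleAbs(w['pixels'][y0:y0+140,x0:x0+180],alpha=1.4)
cv2.imwrite('pics/l1.png',cv2.resize(c,None,fx=4,fy=4,interpolation=3))
E
```

```text
{'position': [318.9, 241.5], 'confidence': 0.92} [ 464.9 -113.2  118. ]
{'position': [329.5, 339.7], 'confidence': 0.56} [ 543.7 -129.1  118. ]
[322.88311377 248.68154476]
232 178
```

View pics/l1.png

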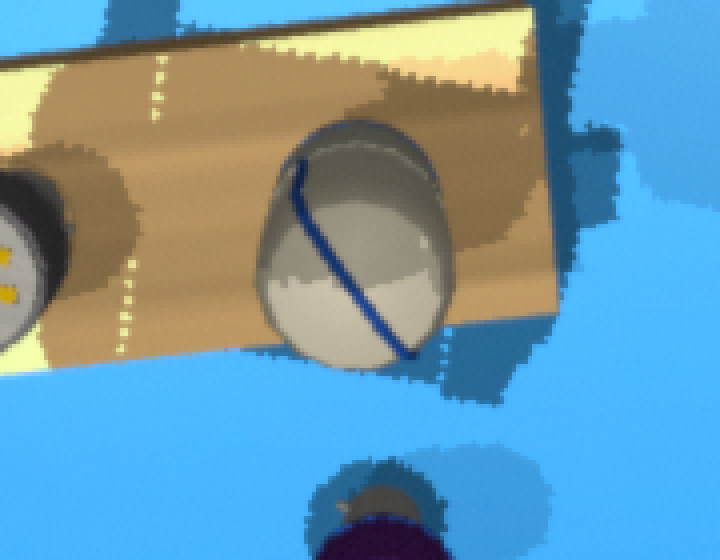

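```bash
python3 - <<'E'
from h import *
from scipy.optimize import least_squares
s=sense();w=capture("wrist")
P=lambda x,y,z:atz(w,(232+x/4,178+y/4),z,s)
t=np.linspace(0,6.283,200)
def sil(q):
    pts=[]
    for z,r in((110,19),(114,19),(118,17),(121,12)):
        pts+= [proj(w,[q[0]+r*np.cos(a),q[1]+r*np.sin(a),z],s) for a in t]
    p=np.array(pts); return np.array([p[:,0].min(),p[:,0].max(),p[:,1].max()])
o=np.array([232+258/4,232+454/4,178+370/4])
r=least_squares(lambda q:sil(q)-o,[468,-112],diff_step=1e-4);print(r.x.round(1),r.fun.round(2))
a,b=P(297,197,118),P(410,355,118);d=b-a;print(a,b,'rib ang',np.arctan2(d[1],d[0]))
print(P(353,280,122))
print('eef',np.round(s['eef_pos'],1),'q',np.round(s['joints'],3))
E
```

```text
[ 470.4 -111.4] [-1.08  1.08  0.04]
[ 452.47159468 -116.9459754   118.        ] [ 487.24040406 -106.03925106  118.        ] rib ang 0.30397115638513034
[ 469.21186605 -111.50637566  122.        ]
eef [ 464.5 -106.9  248.5] q [-0.473  0.206  1.636  0.     1.299 -1.746]
```

{"name": "drive_tool", "arguments": {
  "commands": "0.055 -0.045 -0.3 0 0 0 78;0 0 -0.3 0 0 0 78;0 0 -0.3 0 0 0 78;0 0 -0.3 0 0 0 78;0 0 -0.18 0 0 0 78;0 0 -0.18 0 0 0 78;0 0 0 0 0 0 78;0 0 0 0 0 0 78;0 0 0 0 0 0 30;0 0 0 0 0 0 30;0 0 0 0 0 0 30;0 0 0 0 0 0 30;0 0 0 0 0 0 30;0 0 0 0 0 0 30",
  "force": 30
}}

```text
time_s: 4.38
eef_pos: [470.8, -112.9, 93.6]
ee_rot: [0.001, 0.149, 0.989, -0.0]
force: [-0.1, 1.8, 6.2]
grip_width: 0.44
grip_force: 29.9
```

{"name": "drive_tool", "arguments": {
  "commands": "0 0 0.1 0 0 0 30;0 0 0.2 0 0 0 30;0 0 0.3 0 0 0 30;0 0 0.3 0 0 0 30;0 0 0.2 0 0 0 30;0.05 0.287 0 0 0 0 30;0.05 0.287 0 0 0 -0.145 30;0.05 0.287 0 0 0 -0.145 30;0.05 0.287 0 0 0 -0.145 30;0.05 0.287 0 0 0 -0.143 30;0.05 0.287 0 0 0 0 30;0.05 0.287 0 0 0 0 30;0.05 0.287 0 0 0 0 30;0.05 0.287 0 0 0 0 30;0.05 0.287 0 0 0 0 30;0 0 0 0 0 0 30;0 0 0 0 0 0 30"
}}

```text
time_s: 5.8
eef_pos: [519.8, 175.2, 202.8]
ee_rot: [0.0, 0.367, 0.93, -0.0]
force: [0.4, -0.1, -1.9]
grip_width: 0.436
grip_force: 30.5
```

```bash
python3 - <<'E'
from h import *
s=sense();w=capture("wrist")
print(np.round(s['eef_pos'],1),rot(s['ee_rot']).round(3),s['force'],s['wrist_torque'])
p=capture("scene")
a=cv2.resize(w['pixels'],(500,375))
u=proj(p,[521,174,110]).astype(int);c=cv2.resize(p['pixels'][u[1]-60:u[1]+60,u[0]-45:u[0]+45],(282,375),interpolation=3)
cv2.imwrite('pics/in1.png',cv2.convertScaleAbs(np.hstack([a,c]),alpha=1.5))
E
```

```text
[519.8 175.2 202.8] [[-0.731  0.682  0.   ]
 [ 0.682  0.731 -0.   ]
 [-0.    -0.    -1.   ]] [ 0.43108017 -0.10277169 -1.94387318] [-0.02861607  0.04324194  0.00670625]
```

View pics/in1.png

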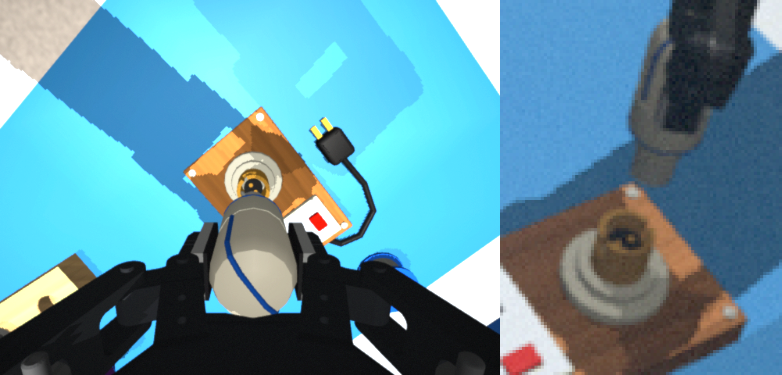

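The lamp is held upright and centred between the fingers at (254,260), with the holder mouth at (253,185) in the left view. Now I descend gently.

{"name": "drive_tool", "arguments": {
  "commands": "0.012 -0.012 -0.2 0 0 0 30;0 0 -0.15 0 0 0 30;0 0 -0.1 0 0 0 30;0 0 -0.02 0 0 0 30;0 0 -0.02 0 0 0 30;0 0 0 0 0 0 30;0 0 0 0 0 0 30;0 0 0 0 0 0 30"
}}

```text
time_s: 6.57
eef_pos: [521.6, 173.0, 154.0]
ee_rot: [0.001, 0.368, 0.93, 0.0]
force: [-0.7, 0.2, -0.5]
grip_width: 0.435
grip_force: 30.6
```

{"name": "drive_tool", "arguments": {
  "commands": "0 0 -0.01 0 0 0 30;0 0 -0.01 0 0 0 30;0 0 -0.01 0 0 0 30;0 0 0 0 0 0 30;0 0 0 0 0 0 30"
}}

```text
time_s: 6.98
eef_pos: [521.2, 173.0, 150.2]
ee_rot: [-0.0, 0.368, 0.93, -0.0]
force: [-0.4, -0.3, -0.6]
grip_width: 0.437
grip_force: 30.6
```

{"name": "drive_tool", "arguments": {
  "commands": "0 0.008 -0.01 0 0 0 30;0 0 -0.01 0 0 0 30;0 0 -0.01 0 0 0 30;0 0 0 0 0 0 30;0 0 0 0 0 0 30"
}}

```text
time_s: 7.4
eef_pos: [521.5, 173.8, 147.3]
ee_rot: [0.0, 0.368, 0.93, 0.0]
force: [2.6, -0.2, -1.1]
grip_width: 0.437
grip_force: 30.5
```

{"name": "drive_tool", "arguments": {
  "commands": "0.003 0 -0.01 0 0 0 30;0 0 -0.01 0 0 0 30;0 0 0 0 0 0 30;0 0 0 0 0 0 30"
}}

```text
time_s: 7.73
eef_pos: [521.6, 173.8, 145.2]
ee_rot: [0.0, 0.368, 0.93, 0.0]
force: [3.9, -0.7, -1.2]
grip_width: 0.44
grip_force: 30.5
```

{"name": "drive_tool", "arguments": {
  "commands": "0.006 0 -0.01 0 0 0 30;0 0 -0.01 0 0 0 30;0 0 0 0 0 0 30;0 0 0 0 0 0 30"
}}

```text
time_s: 8.07
eef_pos: [522.0, 173.8, 143.1]
ee_rot: [-0.0, 0.368, 0.93, -0.0]
force: [1.5, -0.7, -0.6]
grip_width: 0.436
grip_force: 30.6
```

{"name": "drive_tool", "arguments": {
  "commands": "0.003 0 -0.01 0 0 0 30;0 0 -0.01 0 0 0 30;0 0 0 0 0 0 30;0 0 0 0 0 0 30"
}}

```text
time_s: 8.4
eef_pos: [522.3, 173.8, 141.2]
ee_rot: [-0.0, 0.368, 0.93, -0.0]
force: [-1.8, -2.1, 2.0]
grip_width: 0.433
grip_force: 30.8
```

{"name": "drive_tool", "arguments": {
  "commands": "-0.002 -0.002 -0.01 0 0 0 30;0 0 -0.01 0 0 0 30;0 0 0 0 0 0 30;0 0 0 0 0 0 30"
}}

```text
time_s: 8.73
eef_pos: [522.3, 173.7, 139.4]
ee_rot: [0.0, 0.368, 0.93, 0.0]
force: [-0.7, -0.9, 3.8]
grip_width: 0.437
grip_force: 30.9
```

The force grows like the spring (0.9 N/mm), so the lugs are in the slots. I keep pushing to the turning depth.

{"name": "drive_tool", "arguments": {
  "commands": "0 0 -0.01 0 0 0 30;0 0 -0.01 0 0 0 30;0 0 -0.01 0 0 0 30;0 0 0 0 0 0 30;0 0 0 0 0 0 30"
}}

```text
time_s: 9.15
eef_pos: [522.4, 173.7, 136.5]
ee_rot: [0.0, 0.368, 0.93, 0.0]
force: [-2.6, -0.9, 6.1]
grip_width: 0.434
grip_force: 31.2
```

{"name": "drive_tool", "arguments": {
  "commands": "0 0 -0.01 0 0 0 30;0 0 -0.01 0 0 0 30;0 0 -0.01 0 0 0 30;0 0 0 0 0 0 30;0 0 0 0 0 0 30"
}}

```text
time_s: 9.57
eef_pos: [522.4, 173.7, 133.8]
ee_rot: [0.0, 0.368, 0.93, 0.0]
force: [-2.9, -1.3, 8.6]
grip_width: 0.437
grip_force: 31.5
```

```bash
python3 -c "
from h import *
s=sense();print(s['force'],s['wrist_torque'],s['eef_pos'])"
```

```text
[-2.89522561 -1.25784991  8.58312916] [-0.30831632  0.62223924 -0.01061434] [522.40539948 173.67179579 133.83259763]
```

{"name": "drive_tool", "arguments": {
  "commands": "-0.004 -0.001 -0.007 0 0 0 30;0 0 0 0 0 0 30;0 0 0 0 0 -0.08 30;0 0 0 0 0 -0.08 30;0 0 0 0 0 0 30;0 0 0 0 0 0 30"
}}

```text
time_s: 10.07
eef_pos: [522.6, 173.8, 133.5]
ee_rot: [0.001, 0.425, 0.905, 0.001]
force: [-1.3, 0.1, 9.5]
grip_width: 0.436
grip_force: 31.5
```

```bash
python3 -c "
from h import *
s=sense();print(s['force'],s['wrist_torque'],s['eef_pos'])"
```

```text
[-1.33908624  0.13636228  9.53449217] [-0.05633338  0.18007991 -0.00862592] [522.55265289 173.75906907 133.52731525]
```

{"name": "drive_tool", "arguments": {
  "commands": "0 0 0 0 0 -0.08 30;0 0 0 0 0 -0.08 30;0 0 0 0 0 -0.08 30;0 0 0 0 0 0 30;0 0 0 0 0 0 30"
}}

```text
time_s: 10.48
eef_pos: [522.8, 173.8, 133.6]
ee_rot: [0.001, 0.509, 0.861, 0.001]
force: [-0.8, 0.5, 7.9]
grip_width: 0.436
grip_force: 31.5
```

```bash
python3 -c "
from h import *
s=sense();print(s['force'],s['wrist_torque'],s['eef_pos'])"
```

```text
[-0.83912601  0.53380024  7.94391913] [ 0.03634072 -0.02285233 -0.02529955] [522.80564261 173.8076875  133.64065396]
```

{"name": "drive_tool", "arguments": {
  "commands": "0 0 0 0 0 -0.08 30;0 0 0 0 0 -0.08 30;0 0 0 0 0 -0.08 30;0 0 0 0 0 0 30;0 0 0 0 0 0 30"
}}

```text
time_s: 10.9
eef_pos: [522.9, 173.8, 133.7]
ee_rot: [0.001, 0.587, 0.809, 0.001]
force: [0.6, 0.5, 8.9]
grip_width: 0.439
grip_force: 31.4
```

```bash
python3 -c "
from h import *
s=sense();print(s['force'],s['wrist_torque'],s['eef_pos'])"
```

```text
[0.61447132 0.45682079 8.94603073] [ 0.07779302 -0.1352082  -0.03576261] [522.9184958  173.80145551 133.66532406]
```

{"name": "drive_tool", "arguments": {
  "commands": "0 0 0 0 0 -0.06 30;0 0 0 0 0 -0.06 30;0 0 0 0 0 0 30;0 0 0 0 0 0 30"
}}

```text
time_s: 11.23
eef_pos: [523.0, 173.8, 133.7]
ee_rot: [0.001, 0.625, 0.781, 0.001]
force: [0.5, -0.2, 8.8]
grip_width: 0.436
grip_force: 31.4
```

```bash
python3 -c "
from h import *
s=sense();print(s['force'],s['wrist_torque'],s['eef_pos'])"
```

```text
[ 0.49133327 -0.16947813  8.83809391] [ 0.01108971 -0.14762847  0.00524347] [522.95662481 173.79787356 133.68148347]
```

{"name": "drive_tool", "arguments": {
  "commands": "0 0 0 0 0 -0.03 30;0 0 0 0 0 -0.03 30;0 0 0 0 0 0 30;0 0 0 0 0 0 30"
}}

```text
time_s: 11.57
eef_pos: [523.0, 173.8, 133.7]
ee_rot: [0.001, 0.643, 0.766, 0.002]
force: [0.4, -0.1, 8.6]
grip_width: 0.439
grip_force: 31.4
```

```bash
python3 -c "
from h import *
s=sense();print(s['force'],s['wrist_torque'],s['eef_pos'])"
```

```text
[ 0.35704863 -0.05558564  8.5784654 ] [ 0.01757372 -0.2017844  -0.00528689] [522.97482776 173.7978829  133.69885031]
```

{"name": "drive_tool", "arguments": {
  "commands": "0 0 0 0 0 -0.03 30;0 0 0 0 0 -0.03 30;0 0 0 0 0 0 30;0 0 0 0 0 0 30"
}}

```text
time_s: 11.9
eef_pos: [523.0, 173.8, 133.7]
ee_rot: [0.001, 0.661, 0.75, 0.002]
force: [-0.2, 0.2, 9.0]
grip_width: 0.436
grip_force: 31.4
```

```bash
python3 -c "
from h import *
s=sense();print(s['force'],s['wrist_torque'],s['eef_pos'])"
```

```text
[-0.18849443  0.167359    8.98374657] [ 0.02519192 -0.15983578  0.01592224] [522.98693767 173.76125096 133.68992616]
```

{"name": "drive_tool", "arguments": {
  "commands": "0 0 0 0 0 -0.03 30;0 0 0 0 0 -0.03 30;0 0 0 0 0 0 30;0 0 0 0 0 0 30"
}}

```text
time_s: 12.23
eef_pos: [522.9, 173.8, 133.7]
ee_rot: [0.001, 0.678, 0.735, 0.001]
force: [-0.3, -0.8, 8.1]
grip_width: 0.439
grip_force: 31.4
```

```bash
python3 -c "
from h import *
s=sense();print(s['force'],s['wrist_torque'],s['eef_pos'])"
```

```text
[-0.30585354 -0.75231277  8.14752247] [-0.0509129  -0.15202655  0.07617451] [522.92547288 173.75051389 133.6598626 ]
```

Torque is rising, so the lugs are at the end of the turn. Easing up now.

{"name": "drive_tool", "arguments": {
  "commands": "0 0 0.01 0 0 0.01 30;0 0 0.01 0 0 0 30;0 0 0.01 0 0 0 30;0 0 0 0 0 0 30;0 0 0 0 0 0 30"
}}

```text
time_s: 12.65
eef_pos: [522.9, 173.7, 136.4]
ee_rot: [0.001, 0.675, 0.737, 0.001]
force: [1.3, 1.0, 7.4]
grip_width: 0.441
grip_force: 31.0
```

{"name": "drive_tool", "arguments": {
  "commands": "0 0 0.007 0 0 0 30;0 0 0.007 0 0 0 30;0 0 0 0 0 0 30;0 0 0 0 0 0 30"
}}

```text
time_s: 12.98
eef_pos: [522.7, 173.7, 137.5]
ee_rot: [0.001, 0.675, 0.737, 0.001]
force: [4.5, 0.5, 6.5]
grip_width: 0.437
grip_force: 31.0
```

{"name": "drive_tool", "arguments": {
  "commands": "0 0 0.005 0 0 0 30;0 0 0.005 0 0 0 30;0 0 0 0 0 0 30;0 0 0 0 0 0 30"
}}

```text
time_s: 13.32
eef_pos: [522.5, 173.6, 138.3]
ee_rot: [0.001, 0.675, 0.737, 0.001]
force: [4.9, 1.2, 4.0]
grip_width: 0.439
grip_force: 30.7
```

{"name": "drive_tool", "arguments": {
  "commands": "0.002 0 0.005 0 0 0 30;0 0 0.005 0 0 0 30;0 0 0 0 0 0 30;0 0 0 0 0 0 30"
}}

```text
time_s: 13.65
eef_pos: [522.5, 173.6, 139.0]
ee_rot: [0.0, 0.675, 0.737, 0.001]
force: [5.1, -0.0, 3.4]
grip_width: 0.439
grip_force: 30.7
```

{"name": "drive_tool", "arguments": {
  "commands": "0.004 0 0.006 0 0 0 30;0 0 0.006 0 0 0 30;0 0 0 0 0 0 30;0 0 0 0 0 0 30"
}}

```text
time_s: 13.98
eef_pos: [522.6, 173.6, 139.7]
ee_rot: [-0.0, 0.676, 0.737, 0.0]
force: [6.3, 1.5, -1.0]
grip_width: 0.436
grip_force: 30.7
```

A steep drop in force: the lugs are against the pocket roof. Release and look.

{"name": "drive_tool", "arguments": {
  "commands": "0 0 0 0 0 0 55;0 0 0 0 0 0 65;0 0 0 0 0 0 75;0 0 0 0 0 0 80;0 0 0 0 0 0 80;0 0 0 0 0 0 80;0 0 0 0 0 0 80;0 0 0.1 0 0 0 80;0 0 0.2 0 0 0 80;0 0 0.3 0 0 0 80;0 0 0.3 0 0 0 80;0 0 0.3 0 0 0 80;0 0 0 0 0 0 80;0 0 0 0 0 0 80"
}}

```text
time_s: 15.15
eef_pos: [522.8, 173.6, 262.2]
ee_rot: [0.001, 0.675, 0.737, 0.001]
force: [0.4, 0.4, -0.5]
grip_width: 0.8
grip_force: 0.0
```

```bash
python3 - <<'E'
from h import *
p=capture("scene");s=sense();w=capture("wrist");print(s['force'],s['eef_pos'])
u=proj(p,[521,174,100]).astype(int);print(u-[60,60])
print('holder axis top pred, latched apex z=167.5, foot z 73:',[(proj(p,[521,174,z])-u+60).round(1)*4 for z in(167.5,113.5,73)])
c=cv2.resize(p['pixels'][u[1]-60:u[1]+60,u[0]-40:u[0]+40],None,fx=4,fy=4,interpolation=3)
a=cv2.resize(w['pixels'],(480,360));a=cv2.copyMakeBorder(a,0,120,0,0,0)
cv2.imwrite('pics/fin.png',cv2.convertScaleAbs(np.hstack([c,a]),alpha=1.4))
E
```

```text
[-0.47316783 -0.3983549  -0.8038906 ] [522.28819393 173.53446441 260.46690781]
[355 221]
holder axis top pred, latched apex z=167.5, foot z 73: [array([274.8, 135.6]), array([248.8, 220.4]), array([231.2, 278.4])]
```

View pics/fin.png

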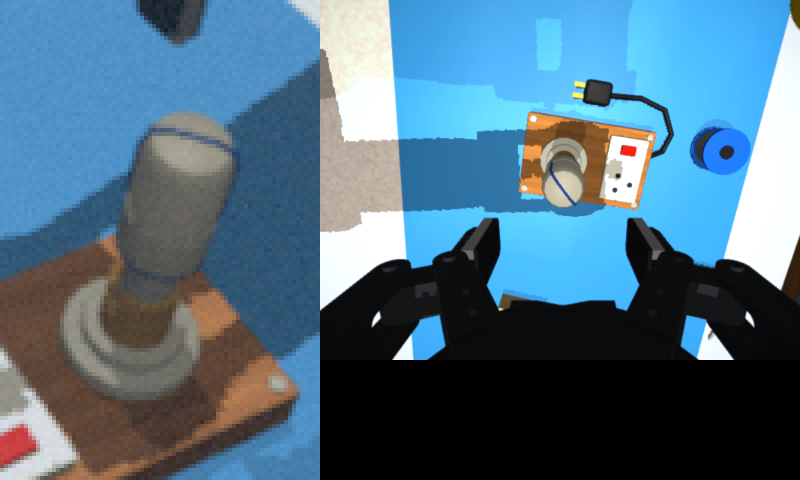

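The lamp stands in the holder. Its apex in the left crop is at about (192,138), against a latched prediction of (195,136). One check of the rib angle (expected about -0.8 rad), then I hand in.

```bash
python3 - <<'E'
from h import *
s=sense();w=capture("wrist")
a,b=atz(w,(309,216),163,s),atz(w,(340,273),163,s);d=b-a
t=(np.arctan2(d[1],d[0])+np.pi/2)%np.pi-np.pi/2
print(a,b,t)
if abs(t+.8)<.2: print(finish_job())
E
```

```text
[509.57967972 194.54914923 163.        ] [532.48865744 158.88595115 163.        ] -0.9998034345122928
the job is handed in; nothing more can be done
None
```

The repaired lamp is in the bayonet lampholder, latched as far as force, turn angle and camera show, standing upright with the gripper clear. I handed the job in at about 15 s; no verdict came back.

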